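# Jar a cheese sample and screw on the captive cap

### The job

Put the smallest cheese (the little upright cylinder) into the open steel sample jar, flip the jar's hinged white cap shut over the mouth, and screw the cap clockwise until it stops, fully tight. Leave the other cheeses, and the wooden-handled cheese iron, where they are.

Things in the scene. Friction and masses are not known exactly. Their poses are not given: they have to be found in the camera images.
- sample_cheese: The smallest cheese: an upright pale-yellow cylinder, 36 mm diameter, 40 mm tall, about 40 g, loose on the table. Origin: centre of its underside; z up along its axis.
- jar: Round steel sample jar fixed on a wooden board that cannot move (board 150 x 150 x 18 mm). Origin: centre of the board's underside, on the table, on the jar's axis. z up; the hinge of the cap is on its +y side, the hinge pin lies along x. Jar outside diameter 72 mm, inside diameter 64 mm; rim 78 mm and inner floor 24 mm above the table (54 mm deep).
- jar_mouth (a point): Centre of the jar's mouth, at rim height (78 mm above the table); axes as the jar's.
- hinge_pin (a point): Middle of the hinge pin of the cap: 53 mm to the jar's +y side of the jar's axis, 70 mm above the table; axes as the jar's.
- cap_hinge (a joint): Angle of the cap about its hinge pin, rad: 0 = lying shut flat on the mouth (stop), 1.57 = standing upright, up to 2.4 = leaning outwards, away from the jar (stop). It starts open, at 1.85 to 2.2. It is a stiff hinge (about 0.06 N m of friction) and stays where it is left, so it must be pressed all the way down.
- cap_twist (a joint): Turn of the cap in its ring, rad: grows clockwise (seen from above, cap shut); 0 = fully loose, 2.2 = fully tight (hard stop). It starts at 0 to 0.5. Friction about 0.1 N m; stays where left, neither rises nor sinks as it turns. With the cap shut, the grip bar lies along the jar's +x axis turned by (1.1 - cap_twist) rad anticlockwise seen from above.
- cap_grip (a point): Grip point on the cap's turning axis, in the middle of the white grip bar, 8 mm below the bar's top edge and 20 mm above the cap's flat outer face. x along the bar, z out of the outer face (up when shut). The bar is 56 mm long, 14 mm wide, 28 mm high. With the cap shut this point is 104 mm and the bar's top 112 mm above the table.
- tall_cheese: Bystander: larger upright pale-yellow cheese cylinder, 60 mm diameter, 80 mm tall. Origin: centre of its underside.
- flat_cheese: Bystander: flat brownish cheese round, 92 mm diameter, 30 mm tall. Origin: centre of its underside.
- trier: Bystander: cheese iron lying on the table: wooden T handle (24 x 90 x 22 mm) and a straight steel gouge blade (130 x 16 mm, 7 mm high) along its x. Origin: on the table, under the blade, 72 mm from the handle's centre.
- cap_top (a point): Centre of the cap's flat outer face, on its turning axis, at the foot of the grip bar; axes as cap_grip's. The cap is a white disc of 80 mm diameter, 20 mm thick, held in a thin steel ring (47 mm outer radius). The turning axis is 53 mm from the hinge pin. With the cap shut this face is 84 mm above the table.
Not all that is in view belongs to the job. Leave any orange or pink look-alike of the jar alone. Leave any turquoise look-alike of the sample_cheese alone.

How it is judged:
On the way, in this order (a step that is already met when the one before it is completed fails the run):
1. the small cheese lies inside the jar, with the cap still open (horizontal distance between sample_cheese and jar_mouth below 0.034 m and height (world z) of sample_cheese below 0.065 m and contact force between the fingers and sample_cheese below 0.1 N and linear speed of sample_cheese below 0.03 m/s and value of joint cap_hinge above 0.5 rad), for 0.2 s.
2. the cap is shut flat on the mouth (value of joint cap_hinge below 0.08 rad), for 0.1 s.
3. the cap is screwed clockwise to its stop (value of joint cap_hinge below 0.08 rad and value of joint cap_twist above 2.05 rad), for 0.2 s.
At the end, for the whole second after the job is handed in: The small cheese is at rest inside the jar (its origin within 34 mm of the jar's axis and below 65 mm), the cap lies shut (cap_hinge under 0.08 rad) and is screwed tight (cap_twist over 2.05 of 2.2 rad) (all of step 3 and horizontal distance between sample_cheese and jar_mouth below 0.034 m and height (world z) of sample_cheese below 0.065 m and linear speed of sample_cheese below 0.03 m/s); the robot touches nothing.
It fails at once if a bystander is moved by more than 30 mm (distance of any of tall_cheese, flat_cheese, trier from where it was at the start of the episode above 0.03 m).
It fails at once if another cheese is tipped over (angle between any of tall_cheese, flat_cheese's own z axis and vertical above 0.5 rad).
It also fails if it takes over 72 s, if anything falls off the work surface, if the arm or the gripper's body presses on something with over 40 N, if the wrist force passes 120 N, or if a joint passes its speed limit or range.

### The arm

A 7-joint arm with a two-finger parallel gripper is mounted at the origin on the work surface. World frame = base frame: x ahead of the robot, y to its left, z up, the work surface at z = 0. Lengths are in m, angles in rad, forces in N, time in s.
With the tool pointing down it reaches from about 0.4 to 0.85 m from the base axis. Payload 4.5 kg.
Tool frame: the origin (TCP) lies midway between the tips of the shut fingers; the grasp point (between the pads) lies 19 mm behind it; z points along the fingers, y is the line along which they close (so a half turn about z gives the same grasp; the last joint's range is limited). The gripper opens to 85 mm and grips with 20 to 120 N. Pads are 22 mm wide; open, the fingers measure 114 mm over their backs; the gripper's body (76 mm by 85 mm) begins 54 mm behind the grasp point. The pads swing forward as they close: fully open they stand 13 mm farther back than shut.
Start: joints at [1.264, 0.689, -0.195, 1.565, 0.157, 0.902, -0.215], TCP at [0.209, -0.589, 0.231] pointing down, gripper open.
Joint ranges: [-3.01, 3.01], [-0.46, 2.08], [-1.47, 1.51], [0.13, 2.56], [-1, 4.14], [0.04, 2.09], [-2.66, 2.66]. Speed limits (rad/s): [2.57, 2.57, 3.14, 3.14, 3.14, 3.14, 3.14].

### API

Orientations are given as a unit quaternion [x, y, z, w].
In Python, from bench import r gives the robot as it stands.
- The arm moves only by the tool step_arm, never from a script. Its argument "increments" is a list of rows, each a list of 3 entries, a list of its own where there are three numbers: the gripper's target within -1 to 1 (shut at 1, half-way at 0, fully open at -1), then the shift along the tool's x, y, z in units of 40 mm (1.0 is 40 mm), then the turn, a rotation vector about the tool's x, y, z in units of 6 degrees (1.0 is 6 degrees). In form: [[gripper, [dx, dy, dz], [wx, wy, wz]], ...]. A call has 1 to 20 rows; each row is the pose to reach, as a shift and turn from the pose commanded when the call began, along the tool's axes at that moment; what a row does not reach only later rows make up. A row lasts 1/8 s, in which the tool goes at most 62.5 mm and 10.7 degrees, less where a joint would pass 70% of its speed; a pose out of reach is approached as far as the arm can. A call with a gripper value outside its range is refused whole. The fingers move at their own pace and stop on an object; the grip force is fixed at half the most. Time passes only in rows, so rows that repeat a pose let the fingers close. It gives the time, the measured TCP pose, the force, the opening and the grip force at its end, in the units of the state.
- r.observe(): the state, without advancing time (a new reading comes with each control period).
- r.read_camera(name): name is "scene" or "top" or "wrist"; returns (picture, depth): 480x640x3 uint8, red, green, blue; 480x640 float32, m along the optical axis (not along the pixel's ray), 0 where there is no reading.
- r.camera_params(name): a dict with "camera_matrix" (3x3 intrinsics, pixels), "R" (3x3) and "t" (3): a world point X has camera coordinates R X + t. Camera axes: x right, y down, z forward; pixel columns grow to the right and rows downward; lengths in m; the calibration is good to about 2 mm. The wrist camera is an equidistant fisheye: a pixel r from the principal point sees the ray r / f radians off the axis. A picture is of the moment at which its call begins: read the wrist's pose just before it. camera_params takes no time and is no camera call; for the wrist camera it gives the pose at the moment of the call.
- r.job_done(): hands the job in; it is judged then, once.
Trained networks look in the newest picture that a camera, given by its name, has taken for a name from the list of things; names that differ only in an ending like _2 or _b are one class to them, and where a whole thing is asked for, a point or a joint stands for the part that bears it (a point fixed in the world has none). Each returns a list of dicts, best first, with "score" (0 to 1); they miss things now and then, are a little off and sometimes report something else, mostly with a low value. They report only what shows in the picture. A call takes as long as a camera call. They do not tell look-alikes from the thing itself.
- r.outline_of(camera, name): "mask" (480x640 bool, what is visible of it).
- r.spot_point(camera, name): "xyz" ([x, y, z] in m, in the coordinates of the camera as it stood for that picture, good to about 4 mm: a listed point, or the origin of a listed thing).
The state is a dict: "clock": time; "joints": joint angles; "qd": joint speeds; "effort": joint torques, N m; "eef_pos": TCP position; "tool_rot": TCP orientation; "contact_force": force on the tool from outside, world axes, zero at the start; "wrist_torque": the same for the moment, N m; "opening": finger opening in m; "finger_force": force on a finger pad.
Only numpy, scipy, OpenCV 4.12 (cv2) and the standard library are available. Lean on these libraries where they do the work, as an engineer would, in place of code of your own. Each camera call takes 0.05 s, during which the arm holds its last target. There are 200 camera calls.

## Working session

There is one attempt and no reset: what is moved stays moved. The work goes in short steps, Python scripts to look and compute and a tool call to move; the robot and the scene stay as the last step left them, time stands still between calls to the robot, and variables do not carry over. Pictures are saved under pics/ and viewed, at most 10 in all, crops included, and the job is handed in when it is done.

Besides the shell and the picture viewer there is one more tool, called after "Request:" in YAML: its name, and indented under it one key for each argument. step_arm: Moves the arm, as the interface text tells. Its arguments: {"type":"object","properties":{"increments":{"type":"array","items":{"type":"array"}}},"required":["increments"]}

```bash
mkdir -p pics; cat > h.py <<'E'
from bench import r
import numpy as np, cv2
from scipy.spatial.transform import Rotation as Ro
def w(cam,xyz,P=None):
    P=P or r.camera_params(cam); return np.array(P["R"]).T@(np.array(xyz)-np.array(P["t"]))
def snap(cam,name):
    P=r.camera_params(cam); p,d=r.read_camera(cam); cv2.imwrite(f"pics/{name}.png",p[:,:,::-1]); return p,d,P
def find(cam,names,P=None):
    P=P or r.camera_params(cam)
    for n in names:
        for k in r.spot_point(cam,n)[:3]:
            print(cam,n,round(k["score"],2),w(cam,k["xyz"],P).round(3))
def rel(xyz):
    s=r.observe(); R=Ro.from_quat(s["tool_rot"]); return R.inv().apply(np.array(xyz)-s["eef_pos"])/0.04
E
python3 - <<'E'
from h import *
s=r.observe(); print(s["eef_pos"],Ro.from_quat(s["tool_rot"]).as_matrix().round(3),s["clock"])
for c in ("scene","top"):
    snap(c,c+"0"); find(c,["sample_cheese","jar","cap_grip","cap_top","hinge_pin","jar_mouth","tall_cheese","flat_cheese","trier"])
E
```

```text
[ 0.20864069 -0.58842184  0.23046483] [[ 0.942  0.334 -0.001]
 [ 0.334 -0.942  0.002]
 [-0.    -0.002 -1.   ]] 0.0
scene sample_cheese 0.76 [ 0.652 -0.156 -0.001]
scene sample_cheese 0.62 [ 0.578 -0.156  0.004]
scene sample_cheese 0.35 [ 0.431 -0.143  0.001]
scene jar 0.78 [0.488 0.099 0.   ]
scene jar 0.75 [ 0.769 -0.255  0.001]
scene jar 0.7 [0.329 0.316 0.001]
scene cap_grip 0.93 [ 0.766 -0.259  0.106]
scene cap_grip 0.84 [0.331 0.313 0.108]
scene cap_grip 0.56 [0.516 0.197 0.114]
scene cap_top 0.8 [0.506 0.176 0.119]
scene cap_top 0.79 [ 0.771 -0.26   0.089]
scene cap_top 0.66 [0.331 0.317 0.084]
scene hinge_pin 0.78 [ 0.791 -0.211  0.067]
scene hinge_pin 0.61 [0.503 0.15  0.069]
scene jar_mouth 0.9 [ 0.769 -0.258  0.076]
scene jar_mouth 0.82 [0.489 0.101 0.077]
scene jar_mouth 0.77 [0.333 0.314 0.078]
scene tall_cheese 0.93 [ 0.526 -0.328  0.001]
scene flat_cheese 0.59 [ 0.429 -0.143 -0.001]
scene trier 0.82 [0.723 0.039 0.001]
top sample_cheese 0.77 [ 0.577 -0.154 -0.001]
top sample_cheese 0.68 [ 0.488  0.097 -0.002]
top sample_cheese 0.56 [ 0.652 -0.158 -0.002]
top jar 0.75 [ 0.327  0.314 -0.001]
top jar 0.72 [ 0.769 -0.264 -0.003]
top jar 0.64 [ 0.486  0.097 -0.001]
top cap_grip 0.91 [0.326 0.313 0.104]
top cap_grip 0.85 [0.517 0.191 0.116]
top cap_grip 0.56 [ 0.769 -0.265  0.103]
top cap_top 0.81 [ 0.774 -0.26   0.087]
top cap_top 0.65 [0.33  0.315 0.091]
top cap_top 0.58 [0.51  0.18  0.116]
top hinge_pin 0.95 [ 0.792 -0.209  0.069]
top hinge_pin 0.84 [0.505 0.151 0.07 ]
top hinge_pin 0.73 [0.334 0.367 0.075]
top jar_mouth 0.73 [0.494 0.095 0.078]
top jar_mouth 0.64 [ 0.764 -0.265  0.077]
top jar_mouth 0.62 [0.332 0.315 0.082]
top tall_cheese 0.95 [ 0.527 -0.329  0.004]
top tall_cheese 0.67 [ 0.577 -0.159 -0.004]
top flat_cheese 0.82 [ 0.429 -0.147  0.003]
top flat_cheese 0.74 [0.51  0.178 0.116]
top trier 0.63 [ 0.725  0.039 -0.003]
```

View pics/top0.png

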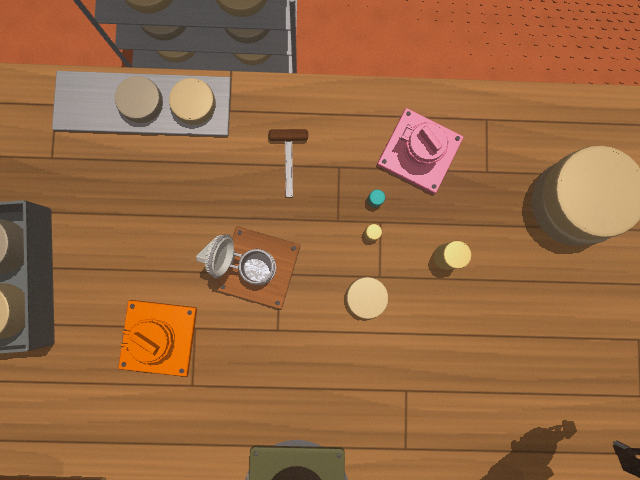

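View pics/scene0.png

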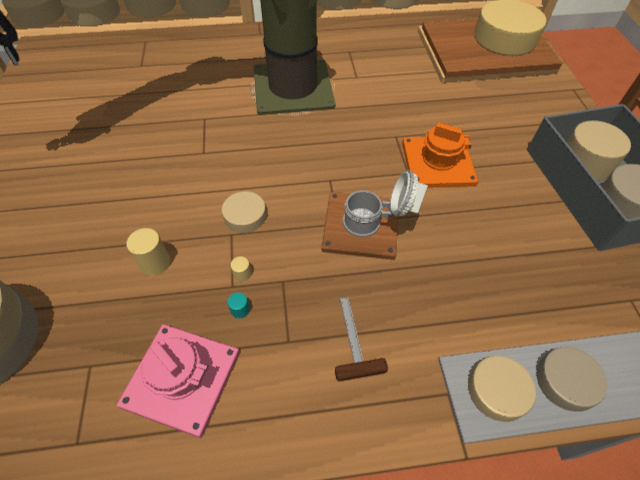

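```bash
python3 - <<'E'
from h import *
p=cv2.imread("pics/top0.png"); P=r.camera_params("top")
for n,x in dict(a=[.577,-.156,.04],b=[.652,-.157,.04],c=[.488,.098,.078]).items():
    q=np.array(P["camera_matrix"])@(np.array(P["R"])@x+P["t"]); u,v=(q[:2]/q[2]).astype(int); print(n,u,v,p[v,u,::-1])
s=r.observe();print(s["clock"]); print(rel([.577,-.156,.16]),rel([.652,-.157,.16]))
E
```

```text
a 374 230 [234 224 151]
b 375 197 [ 76 185 176]
c 255 267 [225 225 231]
1.0
[12.2910229  -7.12888852  1.7826842 ] [14.04982974 -6.47862052  1.78279309]
```

The yellow cheese is at pixel (374,232) and its turquoise twin at (377,198). The steel jar is at (257,267), with its open cap at (217,257). Next I go above the yellow cheese.

Request:
step_arm:
  increments:
    - [-1,[12.3,-7.1,1.8],[0,0,0]]
    - [-1,[12.3,-7.1,1.8],[0,0,0]]
    - [-1,[12.3,-7.1,1.8],[0,0,0]]
    - [-1,[12.3,-7.1,1.8],[0,0,0]]
    - [-1,[12.3,-7.1,1.8],[0,0,0]]
    - [-1,[12.3,-7.1,1.8],[0,0,0]]
    - [-1,[12.3,-7.1,1.8],[0,0,0]]
    - [-1,[12.3,-7.1,1.8],[0,0,0]]
    - [-1,[12.3,-7.1,1.8],[0,0,0]]
    - [-1,[12.3,-7.1,1.8],[0,0,0]]
    - [-1,[12.3,-7.1,1.8],[0,0,0]]
    - [-1,[12.3,-7.1,1.8],[0,0,0]]
    - [-1,[12.3,-7.1,1.8],[0,0,0]]

```text
clock: 2.62
eef_pos: [0.5767, -0.1591, 0.1596]
tool_rot: [0.986, 0.168, -0.0, 0.001]
contact_force: [-0.8, 0.5, -0.2]
opening: 0.0855
finger_force: 0.0
```

```bash
python3 - <<'E'
from h import *
s=r.observe(); print(s["eef_pos"],s["joints"],Ro.from_quat(s["tool_rot"]).as_matrix().round(2))
p,d,P=snap("wrist","wrist0"); find("wrist",["sample_cheese","jar_mouth","hinge_pin"],P); print(rel([.577,-.156,.03]))
E
```

```text
[ 0.57669472 -0.15914514  0.15956186] [ 0.24238656  0.74215125 -0.088859    1.72072645  0.09699466  0.68318096
 -1.13173104] [[ 0.94  0.33 -0.  ]
 [ 0.33 -0.94 -0.  ]
 [-0.    0.   -1.  ]]
wrist sample_cheese 0.78 [ 0.653 -0.156  0.003]
wrist sample_cheese 0.69 [ 0.576 -0.154  0.   ]
wrist jar_mouth 0.81 [0.487 0.099 0.077]
wrist jar_mouth 0.77 [ 0.77  -0.259  0.085]
wrist jar_mouth 0.65 [ 0.426 -0.141 -0.002]
[ 0.00378394 -0.04322006  3.23691278]
```

Request:
step_arm:
  increments:
    - [-1,[0,-0.05,1.4],[0,0,0]]
    - [-1,[0,-0.05,2.6],[0,0,0]]
    - [-1,[0,-0.05,3.55],[0,0,0]]
    - [-1,[0,-0.05,3.55],[0,0,0]]
    - [-1,[0,-0.05,3.55],[0,0,0]]
    - [1,[0,-0.05,3.55],[0,0,0]]
    - [1,[0,-0.05,3.55],[0,0,0]]
    - [1,[0,-0.05,3.55],[0,0,0]]
    - [1,[0,-0.05,3.55],[0,0,0]]
    - [1,[0,-0.05,3.55],[0,0,0]]
    - [1,[0,-0.05,3.55],[0,0,0]]
    - [1,[0,-0.05,3.55],[0,0,0]]
    - [1,[0,-0.05,3.55],[0,0,0]]

```text
clock: 4.45
eef_pos: [0.5777, -0.1552, 0.0185]
tool_rot: [0.986, 0.17, 0.001, 0.0]
contact_force: [0.2, -0.2, 7.3]
opening: 0.0338
finger_force: 59.5
```

```bash
python3 - <<'E'
from h import *
s=r.observe(); print(s["eef_pos"],s["opening"],s["finger_force"]); print(rel([.489,.098,.2]))
E
```

```text
[ 0.57765083 -0.15519624  0.01847369] 0.03380969125221147 59.52611012617126
[ 0.03240728 -6.70255427 -4.5441345 ]
```

Request:
step_arm:
  increments:
    - [1,[0,0,-1.5],[0,0,0]]
    - [1,[0,0,-3],[0,0,0]]
    - [1,[0,0,-4],[0,0,0]]
    - [1,[0,-1.2,-4],[0,0,-1.6]]
    - [1,[0,-2.4,-4],[0,0,-3.2]]
    - [1,[0,-3.6,-4],[0,0,-4.8]]
    - [1,[0,-4.8,-4],[0,0,-6.4]]
    - [1,[0,-6,-4],[0,0,-8]]
    - [1,[0,-6.7,-4],[0,0,-9]]
    - [1,[0,-6.7,-4],[0,0,-9]]
    - [1,[0,-6.7,-4],[0,0,-9]]
    - [1,[0,-6.7,-4],[0,0,-9]]

```text
clock: 5.95
eef_pos: [0.4879, 0.0959, 0.1772]
tool_rot: [0.802, 0.597, -0.0, 0.001]
contact_force: [0.1, 0.3, -0.7]
opening: 0.034
finger_force: 60.0
```

```bash
python3 - <<'E'
from h import *
s=r.observe(); print(s["eef_pos"],s["joints"],Ro.from_quat(s["tool_rot"]).as_matrix().round(2),s["opening"])
p,d,P=snap("wrist","wrist1"); find("wrist",["sample_cheese","jar_mouth","hinge_pin","cap_top","cap_grip"],P)
E
```

```text
[0.48786705 0.09588914 0.17722444] [-0.09465429  0.61984869 -0.30579876  1.99773822  0.33131276  0.57166933
 -0.91848498] [[ 0.29  0.96  0.  ]
 [ 0.96 -0.29 -0.  ]
 [-0.    0.   -1.  ]] 0.034041986712682916
wrist sample_cheese 0.65 [0.486 0.097 0.16 ]
wrist sample_cheese 0.41 [0.502 0.149 0.07 ]
wrist jar_mouth 0.8 [0.486 0.099 0.074]
wrist jar_mouth 0.76 [ 0.768 -0.259  0.081]
wrist jar_mouth 0.72 [0.329 0.315 0.082]
wrist hinge_pin 0.96 [ 0.79  -0.213  0.071]
wrist hinge_pin 0.77 [0.505 0.151 0.073]
wrist cap_top 0.82 [0.33  0.313 0.081]
wrist cap_top 0.73 [ 0.77  -0.26   0.084]
wrist cap_grip 0.88 [0.331 0.316 0.108]
wrist cap_grip 0.72 [ 0.766 -0.26   0.104]
```

View pics/wrist1.png

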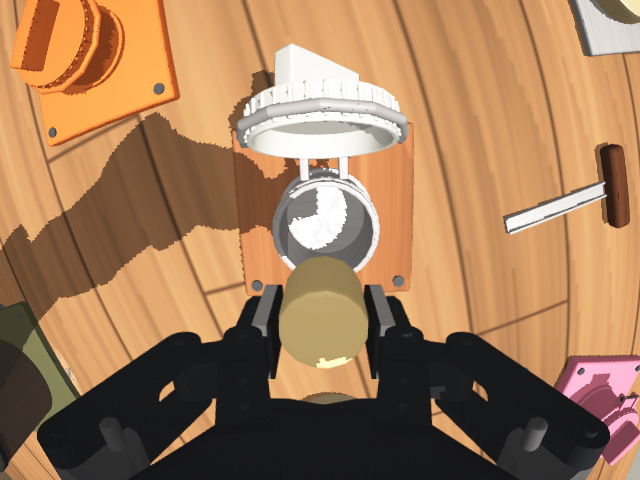

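Request:
step_arm:
  increments:
    - [1,[0.05,0,1],[0,0,0]]
    - [1,[0.05,0,1.8],[0,0,0]]
    - [1,[0.05,0,2.4],[0,0,0]]
    - [1,[0.05,0,2.45],[0,0,0]]
    - [1,[0.05,0,2.45],[0,0,0]]
    - [1,[0.05,0,2.45],[0,0,0]]
    - [-0.4,[0.05,0,2.45],[0,0,0]]
    - [-0.4,[0.05,0,2.45],[0,0,0]]
    - [-0.4,[0.05,0,2.45],[0,0,0]]
    - [-0.4,[0.05,0,2.45],[0,0,0]]
    - [-0.4,[0.05,0,2.45],[0,0,0]]
    - [-0.4,[0.05,0,1.5],[0,0,0]]
    - [-0.4,[0.05,0,0.3],[0,0,0]]
    - [-0.4,[0.05,0,-0.6],[0,0,0]]
    - [-0.4,[0.05,0,-0.6],[0,0,0]]

```text
clock: 8.12
eef_pos: [0.4897, 0.1, 0.2037]
tool_rot: [0.801, 0.598, 0.003, 0.001]
contact_force: [0.4, -0.8, -0.2]
opening: 0.0599
finger_force: 0.0
```

```bash
python3 - <<'E'
from h import *
s=r.observe(); print(s["eef_pos"])
p,d,P=snap("wrist","wrist2"); find("wrist",["sample_cheese"],P)
p,d,P=snap("scene","s2"); find("scene",["sample_cheese","cap_grip","cap_top","hinge_pin"],P)
cv2.imwrite("pics/s2c.png",cv2.resize(p[120:280,280:520,::-1],None,fx=3,fy=3))
jx=np.array([.96,-.28,0]);jy=np.array([.28,.96,0]);J=np.array([.488,.098,0])
for y,z in((.14,.21),(.14,.135)): print(rel(J+jy*y+[0,0,z]))
E
```

```text
[0.48968507 0.09995105 0.20373182]
wrist sample_cheese 0.94 [0.489 0.102 0.026]
scene sample_cheese 0.82 [ 0.653 -0.157  0.   ]
scene sample_cheese 0.46 [0.489 0.097 0.026]
scene cap_grip 0.83 [0.327 0.313 0.106]
scene cap_grip 0.82 [ 0.769 -0.26   0.107]
scene cap_grip 0.64 [0.518 0.197 0.113]
scene cap_top 0.77 [ 0.77  -0.26   0.088]
scene cap_top 0.74 [0.333 0.317 0.083]
scene cap_top 0.66 [0.51  0.175 0.119]
scene hinge_pin 0.95 [0.505 0.151 0.07 ]
scene hinge_pin 0.9 [0.336 0.37  0.072]
scene hinge_pin 0.67 [0.488 0.097 0.026]
[ 3.47270091  0.01137968 -0.24638844]
[3.47489648 0.01473299 1.62860727]
```

View pics/s2c.png

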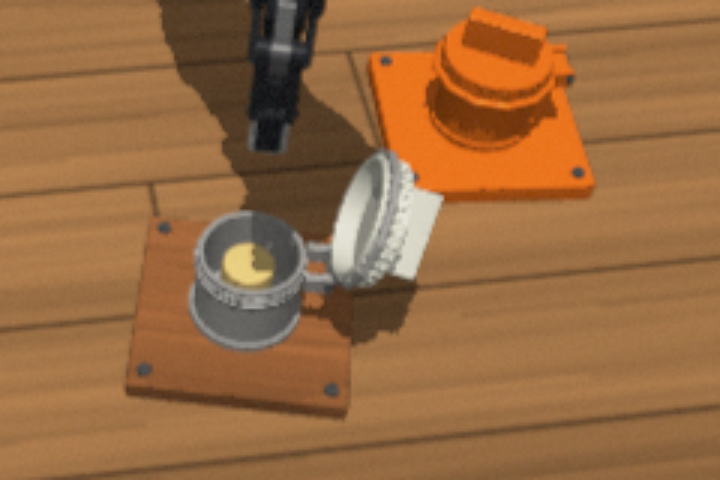

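Cheese upright inside the jar (crop ~248,263), cap leaning outward (~380,225). Now I close the fingers, go behind the cap, and push it over.

Request:
step_arm:
  increments:
    - [1,[1.2,0,-0.1],[0,0,0]]
    - [1,[2.4,0,-0.1],[0,0,0]]
    - [1,[3.5,0,-0.1],[0,0,0]]
    - [1,[3.5,0,0],[0,0,0]]
    - [1,[3.5,0,0.8],[0,0,0]]
    - [1,[3.5,0,1.45],[0,0,0]]
    - [1,[3.5,0,1.45],[0,0,0]]
    - [1,[3.0,0,1.45],[0,0,0]]
    - [1,[2.6,0,1.45],[0,0,0]]
    - [1,[2.25,0,1.42],[0,0,0]]
    - [1,[1.9,0,1.38],[0,0,0]]
    - [1,[1.5,0,1.3],[0,0,0]]
    - [1,[1.15,0,1.17],[0,0,0]]
    - [1,[1.15,0,1.17],[0,0,0]]

```text
clock: 10.22
eef_pos: [0.5008, 0.1417, 0.1548]
tool_rot: [0.802, 0.598, -0.001, 0.0]
contact_force: [-0.2, -0.3, -0.1]
opening: 0.0001
finger_force: 0.0
```

```bash
python3 - <<'E'
from h import *
s=r.observe(); print(s["eef_pos"],s["contact_force"])
p,d,P=snap("scene","s3"); find("scene",["cap_grip","cap_top"],P)
cv2.imwrite("pics/s3c.png",cv2.resize(p[120:280,280:520,::-1],None,fx=2,fy=2))
jy=np.array([.28,.96,0]);J=np.array([.488,.098,0])
for y,z in((.046,.157),(.022,.156),(0,.148),(-.017,.135),(-.029,.12),(-.038,.102),(-.043,.082)): print(rel(J+jy*y+[0,0,z]).round(2))
E
```

```text
[0.50078091 0.14168354 0.1548445 ] [-0.17047665 -0.34553942 -0.09586191]
scene cap_grip 0.74 [0.329 0.316 0.107]
scene cap_grip 0.72 [ 0.769 -0.257  0.104]
scene cap_grip 0.67 [0.505 0.159 0.134]
scene cap_top 0.74 [0.502 0.143 0.127]
scene cap_top 0.74 [0.331 0.316 0.084]
scene cap_top 0.6 [ 0.769 -0.261  0.087]
[-0.05  0.01 -0.06]
[-0.65  0.01 -0.04]
[-1.2   0.01  0.16]
[-1.62  0.01  0.49]
[-1.92  0.01  0.86]
[-2.15  0.01  1.31]
[-2.27  0.01  1.81]
```

View pics/s3c.png

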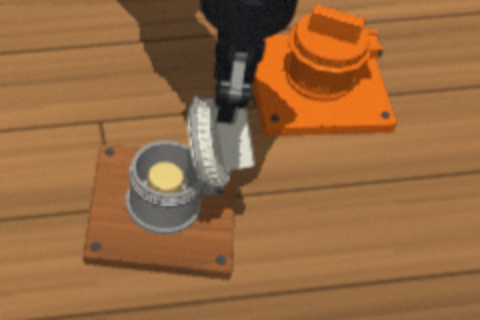

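Cap is now just past upright (crop ~208,145) with the finger behind it. The push continues down.

Request:
step_arm:
  increments:
    - [1,[-0.3,0,-0.05],[0,0,0]]
    - [1,[-0.65,0,-0.04],[0,0,0]]
    - [1,[-0.95,0,0.05],[0,0,0]]
    - [1,[-1.2,0,0.16],[0,0,0]]
    - [1,[-1.4,0,0.3],[0,0,0]]
    - [1,[-1.6,0,0.5],[0,0,0]]
    - [1,[-1.8,0,0.68],[0,0,0]]
    - [1,[-1.95,0,0.86],[0,0,0]]
    - [1,[-2.05,0,1.1],[0,0,0]]
    - [1,[-2.15,0,1.3],[0,0,0]]
    - [1,[-2.22,0,1.5],[0,0,0]]
    - [1,[-2.25,0,1.65],[0,0,0]]
    - [1,[-2.25,0,1.75],[0,0,0]]
    - [1,[-2.25,0,1.82],[0,0,0]]
    - [1,[-2.25,0,1.84],[0,0,0]]

```text
clock: 12.25
eef_pos: [0.4756, 0.0568, 0.0821]
tool_rot: [0.801, 0.598, 0.0, 0.001]
contact_force: [-2.8, -1.9, 20.0]
opening: -0.0
finger_force: 10.4
```

```bash
python3 - <<'E'
from h import *
s=r.observe(); print(s["eef_pos"],s["contact_force"])
E
```

```text
[0.47558433 0.05684158 0.08209735] [-2.77279528 -1.8667792  20.03026985]
```

Request:
step_arm:
  increments:
    - [1,[0,0,-1],[0,0,0]]
    - [-1,[0,0,-2.2],[0,0,0]]
    - [-1,[0.5,0,-3.2],[0,0,0]]
    - [-1,[1.07,0,-3.4],[0,0,0]]
    - [-1,[1.07,0,-3.4],[0,0,0]]
    - [-1,[1.07,0,-3.4],[0,0,0]]

```text
clock: 13.0
eef_pos: [0.4868, 0.0971, 0.2161]
tool_rot: [0.801, 0.598, -0.001, 0.0]
contact_force: [-0.2, -0.8, -0.2]
opening: 0.0852
finger_force: 0.0
```

```bash
python3 - <<'E'
from h import *
s=r.observe(); print(s["eef_pos"],s["joints"],Ro.from_quat(s["tool_rot"]).as_matrix().round(2))
p,d,P=snap("wrist","w4"); find("wrist",["cap_grip","cap_top"],P)
p,d,P=snap("top","t4"); find("top",["cap_grip","cap_top"],P)
# bar from depth: points with world z in .106-.118 near jar
K=np.array(P["camera_matrix"]);v,u=np.mgrid[:480,:640]; X=np.stack([(u-K[0,2])/K[0,0]*d,(v-K[1,2])/K[1,1]*d,d],-1).reshape(-1,3)
W=(X-P["t"])@np.array(P["R"])
m=(d.ravel()>0)&(np.hypot(W[:,0]-.488,W[:,1]-.098)<.04); print(np.histogram(W[m,2],bins=np.arange(.05,.25,.01)))
E
```

```text
[0.48679292 0.09709813 0.2161246 ] [-0.04437178  0.56472218 -0.38471612  1.95534169  0.32487407  0.68384856
 -0.91766208] [[ 0.28  0.96 -0.  ]
 [ 0.96 -0.28 -0.  ]
 [-0.   -0.   -1.  ]]
wrist cap_grip 0.95 [0.49  0.103 0.105]
wrist cap_grip 0.68 [ 0.769 -0.259  0.103]
wrist cap_grip 0.65 [0.331 0.318 0.105]
wrist cap_top 0.75 [ 0.767 -0.261  0.085]
wrist cap_top 0.65 [0.33  0.315 0.083]
wrist cap_top 0.57 [0.495 0.101 0.085]
top cap_grip 0.8 [ 0.772 -0.263  0.106]
top cap_grip 0.41 [0.49  0.092 0.109]
top cap_top 0.87 [0.329 0.315 0.093]
top cap_top 0.81 [ 0.769 -0.262  0.084]
top cap_top 0.55 [0.489 0.098 0.081]
(array([ 0,  1,  4, 97,  0,  0,  0,  0,  0,  0,  0,  0,  0,  0,  0,  0,  0,
        0,  0]), array([0.05, 0.06, 0.07, 0.08, 0.09, 0.1 , 0.11, 0.12, 0.13, 0.14, 0.15,
       0.16, 0.17, 0.18, 0.19, 0.2 , 0.21, 0.22, 0.23, 0.24]))
```

View pics/w4.png

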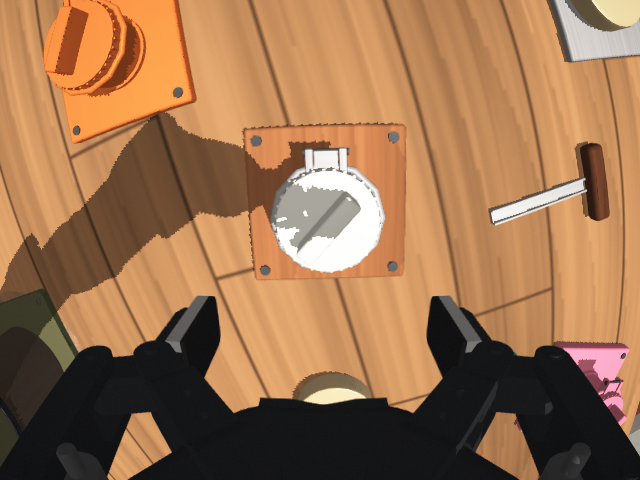

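```bash
cat >> h.py <<'E'
def bar(J=(.488,.098)):
    P=r.camera_params("wrist"); p,d=r.read_camera("wrist"); K=np.array(P["camera_matrix"]); v,u=np.mgrid[:480,:640]
    a=(u-K[0,2])/K[0,0]; b=(v-K[1,2])/K[1,1]; t=np.hypot(a,b)+1e-9
    k=np.tan(np.minimum(t,1.4))/t; X=np.stack([a*k*d,b*k*d,d],-1).reshape(-1,3)
    W=(X-P["t"])@np.array(P["R"]); q=np.hypot(W[:,0]-J[0],W[:,1]-J[1])<.045
    m=q&(d.ravel()>0)&(W[:,2]>.106)&(W[:,2]<.118)
    (c,s,ang)=cv2.minAreaRect((W[m,:2]*1000).astype(np.float32)); box=cv2.boxPoints((c,s,ang)); e=max((box[1]-box[0],box[2]-box[1]),key=np.linalg.norm)
    yaw=np.degrees(np.arctan2(e[1],e[0]))%180
    print("n",m.sum(),np.histogram(W[q,2],bins=np.arange(.07,.13,.005))[0],"rect",c,s,"bar yaw",yaw)
    return yaw
E
python3 - <<'E'
from h import *
bar()
E
```

```text
n 1620 [ 826   99 5287 1093   82   85   90  111 1530    0    0] rect (490.2196044921875, 100.13490295410156) (56.231224060058594, 14.727989196777344) bar yaw 32.992126
```

Request:
step_arm:
  increments:
    - [-0.3,[0.06,0.04,0.4],[0,0,1.7]]
    - [-0.3,[0.06,0.04,0.9],[0,0,3.4]]
    - [-0.3,[0.06,0.04,1.3],[0,0,5.1]]
    - [-0.3,[0.06,0.04,1.8],[0,0,6.8]]
    - [-0.3,[0.06,0.04,2.5],[0,0,6.8]]
    - [-0.3,[0.06,0.04,3.0],[0,0,6.8]]
    - [-0.3,[0.06,0.04,3.15],[0,0,6.8]]
    - [-0.3,[0.06,0.04,3.15],[0,0,6.8]]
    - [-0.3,[0.06,0.04,3.15],[0,0,6.8]]
    - [1,[0.06,0.04,3.15],[0,0,6.8]]
    - [1,[0.06,0.04,3.15],[0,0,6.8]]
    - [1,[0.06,0.04,3.15],[0,0,6.8]]
    - [1,[0.06,0.04,3.15],[0,0,6.8]]
    - [1,[0.06,0.04,3.15],[0,0,6.8]]

```text
clock: 15.1
eef_pos: [0.4909, 0.0988, 0.0915]
tool_rot: [0.96, 0.281, 0.001, 0.001]
contact_force: [1.0, -3.6, 5.0]
opening: 0.0128
finger_force: 60.2
```

```bash
python3 - <<'E'
from h import *
s=r.observe(); print(s["eef_pos"],s["joints"],s["contact_force"],s["wrist_torque"],s["opening"],s["finger_force"])
E
```

```text
[0.49088613 0.09883674 0.09150068] [-0.2349202   0.76562992 -0.09308272  2.05581481  0.20739039  0.32741266
 -1.49978527] [ 1.00211843 -3.64205552  5.0457287 ] [-0.79157616 -0.26709592  0.0626143 ] 0.012790515074151323 60.20364582538605
```

Request:
step_arm:
  increments:
    - [-0.3,[0,0,0],[0,0,0]]
    - [-0.3,[0,0,-0.2],[0,0,0]]
    - [-0.3,[0,0,-1],[0,0,0]]
    - [-0.3,[0,0,-1.2],[0,0,-1.7]]
    - [-0.3,[0,0,-1.2],[0,0,-3.4]]
    - [-0.3,[0,0,-1.2],[0,0,-5.1]]
    - [-0.3,[0,0,-1.2],[0,0,-6.8]]
    - [-0.3,[0,0,-1.2],[0,0,-8.5]]
    - [-0.3,[0,0,-1.2],[0,0,-10.2]]
    - [-0.3,[0,0,-1.2],[0,0,-11.9]]
    - [-0.3,[0,0,-1.2],[0,0,-13.6]]
    - [-0.3,[0,0,-1.2],[0,0,-15.3]]
    - [-0.3,[0,0,-1.2],[0,0,-17]]
    - [-0.3,[0,0,-1.2],[0,0,-18.7]]
    - [-0.3,[0,0,-1.2],[0,0,-20.4]]
    - [-0.3,[0,0,-1.2],[0,0,-22.1]]
    - [-0.3,[0,0,-1.2],[0,0,-23.8]]
    - [-0.3,[0,0,-1.2],[0,0,-25.5]]
    - [-0.3,[0,0,-1.2],[0,0,-27.2]]
    - [-0.3,[0,0,-1.2],[0,0,-28.7]]

```text
clock: 17.6
eef_pos: [0.4897, 0.1002, 0.1392]
tool_rot: [-0.219, 0.976, -0.0, 0.0]
contact_force: [0.9, 0.0, -0.5]
opening: 0.0551
finger_force: 0.0
```

```bash
python3 - <<'E'
from h import *
s=r.observe(); print(s["eef_pos"],s["joints"],Ro.from_quat(s["tool_rot"]).as_matrix().round(3))
yaw=bar((.4895,.099)); print("toolx",np.degrees(np.arctan2(*Ro.from_quat(s["tool_rot"]).as_matrix()[[1,0],0])),rel([.490,.099,.0905]))
E
```

```text
[0.48973418 0.10015697 0.13921833] [ 0.24981307  0.84044838 -0.94104757  2.00401803  0.96056029  0.82578579
  0.75005583] [[-0.904 -0.427  0.   ]
 [-0.427  0.904 -0.   ]
 [ 0.    -0.    -1.   ]]
n 2961 [1995  207 8508 2984   65   72   93   98 2884    0    0] rect (489.9079895019531, 99.96269226074219) (56.535091400146484, 14.464055061340332) bar yaw 32.692867
toolx -154.74723109249965 [ 0.00440287 -0.02729234  1.21252375]
```

Request:
step_arm:
  increments:
    - [-0.3,[0,0,0],[0,0,-1.25]]
    - [-0.3,[0,0,0.6],[0,0,-1.25]]
    - [-0.3,[0,0,1.2],[0,0,-1.25]]
    - [-0.3,[0,0,1.2],[0,0,-1.25]]
    - [-0.3,[0,0,1.2],[0,0,-1.25]]
    - [1,[0,0,1.2],[0,0,-1.25]]
    - [1,[0,0,1.2],[0,0,-1.25]]
    - [1,[0,0,1.2],[0,0,-1.25]]
    - [1,[0,0,1.2],[0,0,-1.25]]
    - [1,[0,0,1.2],[0,0,-1.25]]

```text
clock: 18.9
eef_pos: [0.491, 0.0989, 0.0916]
tool_rot: [-0.279, 0.96, -0.001, 0.001]
contact_force: [1.3, -3.3, 5.7]
opening: 0.0124
finger_force: 59.9
```

Request:
step_arm:
  increments:
    - [1,[0,0,0],[0,0,1.5]]
    - [1,[0,0,0],[0,0,3]]
    - [1,[0,0,0],[0,0,4.5]]
    - [1,[0,0,0],[0,0,6]]
    - [1,[0,0,0],[0,0,7.5]]
    - [1,[0,0,0],[0,0,9]]
    - [1,[0,0,0],[0,0,10.5]]
    - [1,[0,0,0],[0,0,12]]
    - [1,[0,0,0],[0,0,13.5]]
    - [1,[0,0,0],[0,0,15]]
    - [1,[0,0,0],[0,0,16.5]]
    - [1,[0,0,0],[0,0,17.5]]
    - [1,[0,0,0],[0,0,18.2]]
    - [1,[0,0,0],[0,0,18.8]]
    - [1,[0,0,0],[0,0,19.2]]
    - [1,[0,0,0],[0,0,19.2]]

```text
clock: 20.9
eef_pos: [0.4901, 0.0978, 0.0916]
tool_rot: [0.659, 0.752, -0.002, 0.002]
contact_force: [-0.4, -5.2, 6.6]
opening: 0.0129
finger_force: 71.9
```

```bash
python3 - <<'E'
from h import *
s=r.observe(); print(s["eef_pos"],s["joints"],s["contact_force"],s["wrist_torque"],s["opening"],np.degrees(np.arctan2(*Ro.from_quat(s["tool_rot"]).as_matrix()[[1,0],0])))
E
```

```text
[0.49007645 0.09776104 0.09160053] [-0.03253255  0.792256   -0.4269803   2.04663024  0.74109901  0.45996591
 -0.89749263] [-0.42206324 -5.16499862  6.64050114] [-1.26699629 -0.16594924  1.58953147] 0.012853113601979927 97.52356142451161
```

Request:
step_arm:
  increments:
    - [1,[0,0,0],[0,0,0]]
    - [-0.3,[0,0,0],[0,0,-0.3]]
    - [-0.3,[0,0,0],[0,0,-0.3]]
    - [-0.3,[0,0,0],[0,0,-0.3]]
    - [-0.3,[0,0,-1],[0,0,0]]
    - [-0.3,[0,0,-2],[0,0,0]]
    - [-0.3,[0,0,-3],[0,0,0]]
    - [-0.3,[0,0,-3],[0,0,0]]
    - [-0.3,[0,0,-3],[0,0,0]]

```text
clock: 22.02
eef_pos: [0.4894, 0.0998, 0.2103]
tool_rot: [0.661, 0.75, -0.001, -0.0]
contact_force: [0.3, 0.3, 0.0]
opening: 0.0553
finger_force: 0.0
```

```bash
python3 - <<'E'
from h import *
yaw=bar((.4895,.099)); print("twist",1.1-np.radians(yaw-180+16)); 
p,d,P=snap("scene","s5"); cv2.imwrite("pics/s5c.png",cv2.resize(p[120:280,280:520,::-1],None,fx=2,fy=2))
E
```

```text
n 1625 [1083  143 5658 1170   19   22   24   39 1591    0    0] rect (489.9088134765625, 100.47201538085938) (14.578276634216309, 55.92912673950195) bar yaw 101.88328
twist 2.1841412
```

View pics/s5c.png

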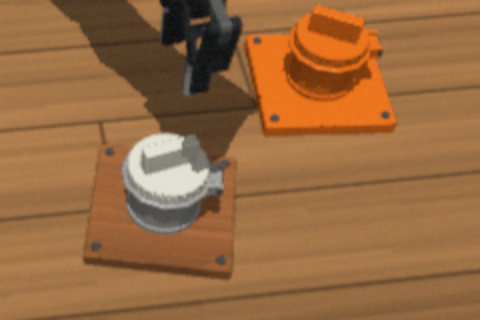

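The cap lies shut on the jar (crop ~168,165), the bar angle gives a twist of about 2.18 rad, and the wrist torque rose at the stop. The gripper is clear, so I hand the job in.

```bash
python3 -c "
from bench import r
print(r.job_done())"
```

```text
the job is handed in; nothing more can be done
None
```

I handed the job in at about 22 s on the robot's clock: the small cheese is in the jar and the cap is shut and screwed to its stop (measured twist about 2.18 of 2.2 rad); the hand-in call did not report a verdict.

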